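# Draw the small beads from the sprung-gate dispenser

## Task

Pick the wooden catch tray up or slide it by its handle, and set it squarely under the dispenser's spout with its back wall up against the front of the side boards, before the gate is opened. Then lift the sprung gate by its pull bar to half its travel and hold it steady there against the springs, so that all four small beads run into the tray while both large beads stay behind the gate. Finish while still holding the gate at half travel - do not let go - and leave the masking tape, the mug and the cactus pot where they are.

Things in the scene. Friction and masses are not known exactly. Their poses are not given: they have to be found in the camera images.
- dispenser: Fixed wooden bead chute, 98 mm wide over its two side boards (150 mm over the spring tubes and scale beside them), 160 mm long, boards 126 mm high. Origin: on the table midway between the boards, under the gate's plane; +x to the closed back, +y to the left lane, z up. Lanes behind the gate: left 28 mm wide with small beads, right 44 mm with large ones. Floor falls 9 degrees to -x.
- tray_stop (a point): Point on the table between the front ends of the side boards, 12 mm in front of (-x of) the dispenser's origin, same axes. The side boards' front ends, upright and bare from the table up to 52 mm, are what the back wall of the tray comes up against.
- spout_tip (a point): Middle of the top edge of the spout's tip, where the beads drop off: 45 mm in front of (-x of) the dispenser's origin, 57.5 mm above the table (underside of the tip 51 mm). Rims at both sides of the spout reach up to 82 mm.
- gate (a joint): Lift of the sprung gate, m: 0 shut, 0.052 fully up, so half travel is 0.026. It slides straight up; springs in the two brass tubes, with its weight, pull it down with about 5 N when shut, 10 N at half travel, 14 N at the top: released, it snaps shut. The clear opening under it is the lift plus 2 mm; beads roll out once that exceeds their diameter.
- gate_handle (a point): Centre of the gate's pull bar, dark wood, 16 mm (dispenser x) by 50 mm (y) by 20 mm high, 166 mm above the table with the gate shut; rises with the gate. Axes as the dispenser's. 12 mm of clear space under the bar (two thin posts), then the cross-head, 14 mm by 128 mm (along y), its top 22 mm below the bar's centre.
- scale_half (a point): Middle one of three black lines on an upright steel strip beside the right (-y) end of the cross-head, 164 mm above the table. The middle of the cross-head (28 mm below the bar's centre) is level with the lowest line when the gate is shut, with this line at half travel, with the highest when fully up.
- bead_tray: Loose open wooden catch tray, 175 to 350 g, outside 126 mm (x) by 116 mm (y) by 40 mm high, walls and floor 8 mm. Origin: centre of its underside; z up; its handle sticks out along its own -x, its back wall is the +x one. When home, its origin is 75 mm in front of (-x of) the dispenser's origin, same heading.
- tray_handle (a point): Middle of the tray's handle, 97 mm along -x from the tray's origin and 29 mm above the table: a level dark wooden bar 16 mm wide (tray y), 18 mm high (20 to 38 mm above the table), from 63 to 125 mm from the tray's origin. Tray axes.
- small_bead_1: Small round wooden bead, 20 mm in diameter, one of four in the left lane of the dispenser. Origin at its centre.
- small_bead_2: Small round wooden bead, 20 mm in diameter, one of four in the left lane of the dispenser. Origin at its centre.
- small_bead_3: Small round wooden bead, 20 mm in diameter, one of four in the left lane of the dispenser. Origin at its centre.
- small_bead_4: Small round wooden bead, 20 mm in diameter, one of four in the left lane of the dispenser. Origin at its centre.
- large_bead_1: Large round wooden bead, 36 mm in diameter, one of two in the right lane of the dispenser. Origin at its centre.
- large_bead_2: Large round wooden bead, 36 mm in diameter, one of two in the right lane of the dispenser. Origin at its centre.
- masking_tape: Bystander: roll of masking tape lying flat, 98 mm across, 25 mm high. Origin: centre of its underside.
- paint_mug: Bystander: dark paint mug without a handle, 82 mm across, 88 mm high. Origin: centre of its underside.
- cactus_pot: Bystander: white pot with painted cactus stones, standing left of the dispenser, 82 mm across, 150 mm high. Origin: centre of its underside.

How it is judged:
By the outcome, as a careful person would: the job done as asked, in the order asked, and still so for the second after the job is handed in, while the arm keeps its last pose, push and grip.
It also fails if it takes over 59 s, if anything falls off the work surface, if the arm or the gripper's body presses on something with over 40 N, if the wrist force passes 120 N, or if a joint passes its speed limit or range.

## Robot

A 6-joint arm with a two-finger parallel gripper is mounted at the origin on a cart in front of the work surface, level with it; the furniture and walls round the work are solid. World frame = base frame: x ahead of the robot, y to its left, z up, the work surface at z = 0. Lengths are in m, angles in rad, forces in N, time in s.
With the tool pointing down it reaches from about 0.35 to 0.975 m from the base axis. Payload 4.9 kg.
Tool frame: the origin (TCP) lies midway between the tips of the shut fingers; the grasp point (between the pads) lies manip.tcp_to_grasp behind it (manip.tcp_to_grasp is the distance from the TCP to the grasp point, in m); z points along the fingers, y is the line along which they close (so a half turn about z gives the same grasp; the last joint's range is limited). The gripper opens to 85 mm and grips with 20 to 120 N. Pads are 22 mm wide; open, the fingers measure 114 mm over their backs; the gripper's body (76 mm by 85 mm) begins 54 mm behind the grasp point. The pads swing forward as they close: fully open they stand 13 mm farther back than shut.
Start: joints at [-1.243, 0.053, 1.613, -0, 1.476, -0.119], TCP at [0.27, -0.564, 0.231] pointing down, gripper open.
Joint ranges: [-3.01, 3.01], [-1.01, 2.22], [0.06, 2.58], [-1.02, 4.17], [0.09, 2.62], [-3.14, 3.14]. Speed limits (rad/s): [2.57, 2.57, 3.14, 3.14, 3.14, 3.14].

## Interface

Orientations are given as a unit quaternion [w, x, y, z].
In Python, from plant import manip, grab_frame, calibration, job_done gives the robot as it stands.
- The arm moves only by the tool send_rows, never from a script. Its argument "rows" is a list of rows, each an object of numbers: "x", "y", "z": the shift along the tool's x, y, z normalised to -1 to 1, where 1 is 15 cm; "wx", "wy", "wz": the turn, a rotation vector about the tool's x, y, z normalised to -1 to 1, where 1 is pi/4 rad; "hand": the opening, from -1 (shut) to 1 (fully open). In form: [{"x": .., "y": .., "z": .., "wx": .., "wy": .., "wz": .., "hand": ..}, ...]. A call has exactly 10 rows; each row shifts and turns the commanded pose from where the row before left it, along the tool's axes as they then stand; what a row does not reach is not made up. A row lasts 1/12 s, in which the tool goes at most 41.7 mm and 7.16 degrees, less where a joint would pass 70% of its speed; a pose out of reach is approached as far as the arm can. A call with a number of a shift or a turn outside -1 to 1 is refused whole. A call with a gripper value outside its range is refused whole. The fingers move at their own pace and stop on an object; the grip force is fixed at half the most. Time passes only in rows, so rows that do not move let the fingers close, or fill a call up. It gives the time, the measured TCP pose, the force, the opening and the grip force at its end, in the units of the state.
- manip.state(): the state, without advancing time (a new reading comes with each control period).
- grab_frame(name): name is "scene" or "top" or "wrist"; returns the picture (480x640x3 uint8, blue, green, red); there is no depth.
- calibration(name): a dict with "camera_matrix" (3x3 intrinsics, pixels), "R" (3x3) and "t" (3): a world point X has camera coordinates R X + t. Camera axes: x right, y down, z forward; pixel columns grow to the right and rows downward; lengths in m; the calibration is good to about 2 mm. The wrist camera is an equidistant fisheye: a pixel r from the principal point sees the ray r / f radians off the axis. A picture is of the moment at which its call begins: read the wrist's pose just before it. calibration takes no time and is no camera call; for the wrist camera it gives the pose at the moment of the call.
- job_done(): hands the job in; it is judged then, once.
The state is a dict: "time": time; "joint_pos": joint angles; "joint_vel": joint speeds; "joint_efforts": joint torques, N m; "tool_pos": TCP position; "tool_rot": TCP orientation; "contact_force": force on the tool from outside, world axes, zero at the start; "ft_torque": the same for the moment, N m; "gripper_width": opening from 0.0 (shut) to 1.0 (fully open); "grasp_force": force on a finger pad.
Only numpy, scipy, OpenCV 4.12 (cv2) and the standard library are available. Lean on these libraries where they do the work, as an engineer would, in place of code of your own. Each camera call takes 0.05 s, during which the arm holds its last target. There are 200 camera calls.

## Working session

There is one attempt and no reset: what is moved stays moved. The work goes in short steps, Python scripts to look and compute and a tool call to move; the robot and the scene stay as the last step left them, time stands still between calls to the robot, and variables do not carry over. Pictures are saved under pics/ and viewed, at most 10 in all, crops included, and the job is handed in when it is done.

Besides the shell and the picture viewer there is one more tool, called after "Call:" by a JSON object that holds its "api" and its "payload". send_rows: Moves the arm, as the interface text tells. Scaled input: -1 to 1 covers 15 cm each way for a shift and pi/4 rad each way for a turn. Its arguments: {"type":"object","properties":{"rows":{"type":"array","items":{"type":"object","properties":{"x":{"type":"number","minimum":-1,"maximum":1},"y":{"type":"number","minimum":-1,"maximum":1},"z":{"type":"number","minimum":-1,"maximum":1},"wx":{"type":"number","minimum":-1,"maximum":1},"wy":{"type":"number","minimum":-1,"maximum":1},"wz":{"type":"number","minimum":-1,"maximum":1},"hand":{"type":"number"}}}}},"required":["rows"]}

```bash
mkdir -p pics; ls; python3 - <<'E'
from plant import manip, grab_frame, calibration
import cv2
for n in("scene","top"):
    cv2.imwrite(f"pics/{n}0.png",grab_frame(n)); c=calibration(n); print(n,c)
print(manip.tcp_to_grasp); print(manip.state())
E
```

```text
pics
scene {'camera_matrix': array([[464.79307516,   0.        , 324.63077044],
       [  0.        , 464.79307516, 237.70757879],
       [  0.        ,   0.        ,   1.        ]]), 'R': array([[-0.61438629, -0.78898989,  0.00494304],
       [-0.47175494,  0.36231936, -0.80384822],
       [ 0.63243716, -0.49620524, -0.59481392]]), 't': array([0.3257456 , 0.33831527, 0.69544123])}
top {'camera_matrix': array([[579.68536237,   0.        , 322.31047189],
       [  0.        , 579.68536237, 245.93722686],
       [  0.        ,   0.        ,   1.        ]]), 'R': array([[ 0.00266655, -0.99961169,  0.02773747],
       [-0.99674325, -0.00489241, -0.08049195],
       [ 0.08059639, -0.0274325 , -0.99636925]]), 't': array([-0.03726286,  0.53314276,  1.2819895 ])}
0.0187
{'time': 0.1, 'joint_pos': array([-1.24299571e+00,  5.33056523e-02,  1.61416922e+00,  7.61494835e-06,
        1.47598229e+00, -1.18964878e-01]), 'joint_vel': array([-0.00111351,  0.0003284 , -0.00513773, -0.00087833, -0.00076145,
       -0.00016229]), 'joint_efforts': array([ 3.27638854e-04, -3.94906318e+01, -3.71361566e+01, -9.63664024e-05,
        3.87167704e-03, -5.36459751e-06]), 'tool_pos': array([ 0.26987102, -0.56310768,  0.23016928]), 'tool_rot': array([-9.27572604e-04,  9.75153309e-01,  2.21529130e-01, -9.33979107e-05]), 'contact_force': array([-0.29857666, -0.27436726,  0.36791005]), 'ft_torque': array([-0.03404682,  0.02190415,  0.01929831]), 'grasp_force': 0.0, 'gripper_width': 0.9944104353110691}
```

View pics/scene0.png

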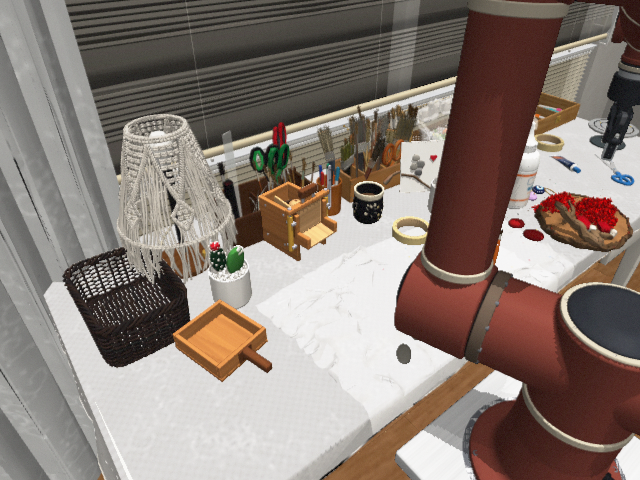

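View pics/top0.png

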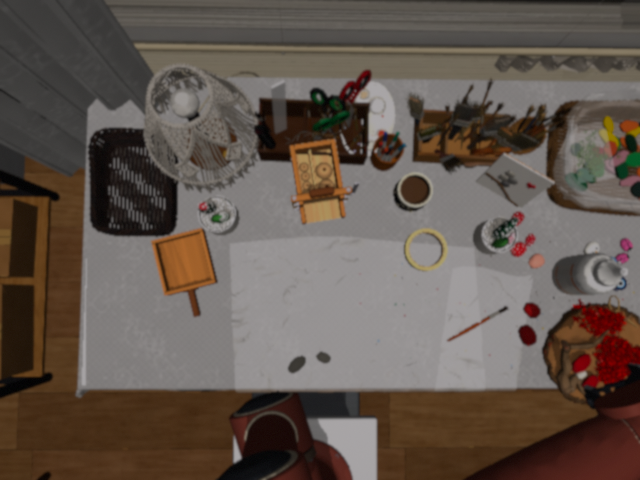

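The scene view shows the tray on the robot's left and the dispenser at the back. In the top view the tray is at about (185,262) with its handle end at (196,314). The dispenser is at about (318,185), the cactus at (217,215), the mug at (414,190) and the tape at (426,249).

```bash
python3 - <<'E'
import cv2,numpy as np
im=cv2.imread("pics/top0.png")
a=cv2.resize(im[220:325,140:230],None,fx=5,fy=5,interpolation=cv2.INTER_CUBIC)
b=cv2.resize(im[130:235,280:365],None,fx=4,fy=5,interpolation=cv2.INTER_CUBIC)
b=cv2.resize(im[130:235,280:350],None,fx=5,fy=5,interpolation=cv2.INTER_CUBIC)
cv2.imwrite("pics/crop1.png",np.hstack([a,b]))
E
```

```text
(no output)
```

View pics/crop1.png

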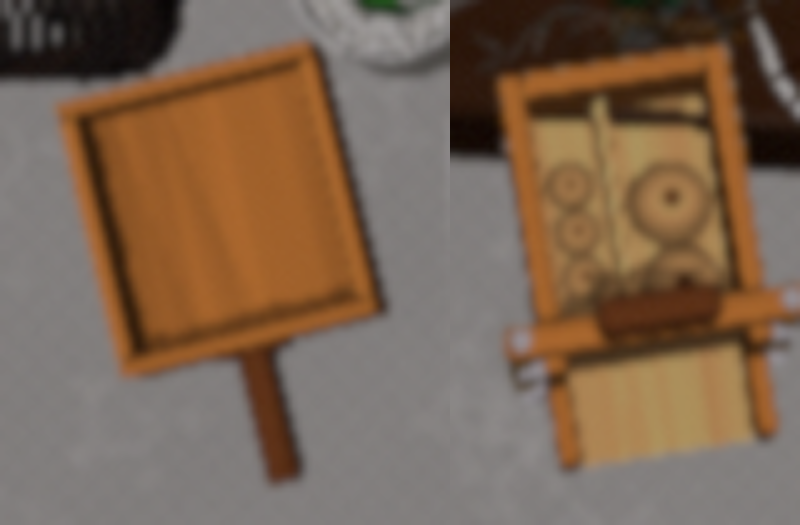

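The enlarged top view shows the tray's top corners at crop (62,105), (315,43), (380,310) and (128,373), and the handle end at (283,478). The pull bar's top centre is near (660,309), the board outlines run from (500,75) and (725,45), and the spout tip's middle is near (669,451).

```bash
cat > h.py <<'E'
import numpy as np,cv2
from plant import manip, grab_frame, calibration
from scipy.spatial.transform import Rotation as Ro
def unproj(n,uv,z):
    c=calibration(n);K,R,t=c["camera_matrix"],c["R"],c["t"]
    d=R.T@np.linalg.inv(K)@np.array([uv[0],uv[1],1.]);o=-R.T@t
    return o+d*(z-o[2])/d[2]
def proj(n,X):
    c=calibration(n);p=(c["R"]@np.asarray(X,float).reshape(-1,3).T).T+c["t"];q=p@c["camera_matrix"].T
    return q[:,:2]/q[:,2:]
def rot():
    q=manip.state()["tool_rot"];return Ro.from_quat([q[1],q[2],q[3],q[0]])
E
cat > t.py <<'E'
from h import *
np.set_printoptions(precision=4,suppress=True)
T=lambda u,v,z:unproj("top",(140+u/5,220+v/5),z)[:2]
D=lambda u,v,z:unproj("top",(280+(u-450)/5,130+v/5),z)[:2]
tl,tr,br,bl=[T(*p,.04) for p in((62,105),(315,43),(380,310),(128,373))]
c=(tl+tr+br+bl)/4
print("tray c",c,"sizes",[np.linalg.norm(a) for a in(tl-tr,tr-br,br-bl,bl-tl)])
ang=lambda v:np.degrees(np.arctan2(v[1],v[0]))
print("heads",ang(tl-bl),ang(tr-br),ang(tl-tr)-90,ang(bl-br)-90)
he=T(283,475,.038);print("handle end",he,ang(c-he),np.linalg.norm(c-he))
b0,b1=D(598,318,.176),D(720,300,.176);print("bar",(b0+b1)/2,D(660,309,.176),ang(b0-b1)-90,np.linalg.norm(b0-b1))
L,Rr=D(500,75,.126),D(725,45,.126);print("back",(L+Rr)/2,ang(L-Rr)-90,np.linalg.norm(L-Rr))
s0,s1=D(560,468,.082),D(777,435,.082);print("spout",(s0+s1)/2,ang(s0-s1)-90,np.linalg.norm(s0-s1))
print("axis",ang((L+Rr)/2-(s0+s1)/2),np.linalg.norm((L+Rr)/2-(s0+s1)/2))
print("tip",D(669,451,.0575))
from itertools import product
for n,uv,z in(("cactus",(217,215),.08),("mug",(414,190),.088),("tape",(426,249),.025)): print(n,unproj("top",uv,z)[:2])
E
python3 t.py
```

```text
tray c [0.4961 0.2688] sizes [np.float64(0.1138172459247852), np.float64(0.1216892932782645), np.float64(0.11273099694570327), np.float64(0.12173210672366441)]
heads 15.10226687647039 14.591078886227756 14.289731594817965 14.30612569014076
handle end [0.3791 0.2399] 13.874670838279165 0.12057027796519125
bar [ 0.6293 -0.0297] [ 0.6293 -0.0301] 8.905526261791067 0.04934093574038748
back [ 0.7436 -0.0113] 8.296110486947384 0.09538516848687935
spout [ 0.5838 -0.0365] 9.048738468704144 0.0946447816813056
axis 8.975187015604373 0.16177745044391498
tip [ 0.5871 -0.0374]
cactus [0.5941 0.1928]
mug [ 0.6502 -0.2314]
tape [ 0.5273 -0.269 ]
```

Call:
{"api": "send_rows", "payload": {"rows": [{"x": 0.21,"y": -0.165,"hand": 1},{"x": 0.21,"y": -0.165,"hand": 1},{"x": 0.21,"y": -0.165,"hand": 1},{"x": 0.21,"y": -0.165,"hand": 1},{"x": 0.21,"y": -0.165,"hand": 1},{"x": 0.21,"y": -0.165,"hand": 1},{"x": 0.21,"y": -0.165,"hand": 1},{"x": 0.21,"y": -0.165,"hand": 1},{"x": 0.21,"y": -0.165,"hand": 1},{"x": 0.21,"y": -0.165,"hand": 1}]}}

```text
invalid input at $.rows[0]: expected keys x, y, z, wx, wy, wz, hand
```

```bash
cat > d.py <<'E'
# usage: d.py x y z heading_deg : remaining shift (units, tool axes after the turn) and turn units
import sys; from h import *
x,y,z,h=map(float,sys.argv[1:5]); s=manip.state(); R=rot()
a=np.radians(h); X=np.array([np.cos(a),np.sin(a),0]); Z=np.array([0,0,-1.]); G=Ro.from_matrix(np.c_[X,np.cross(Z,X),Z])
d=np.array([x,y,z])-s["tool_pos"]
np.set_printoptions(precision=3,suppress=True)
print("t",round(s["time"],2),"tcp",s["tool_pos"],"head",np.degrees(np.arctan2(*R.as_matrix()[[1,0],0])),"q",s["joint_pos"])
print("F",s["contact_force"],"w",s["gripper_width"],s["grasp_force"])
print("turn",(R.inv()*G).as_rotvec()/(np.pi/4),"shift after turn",G.inv().apply(d)/.15,"before",R.inv().apply(d)/.15)
E
python3 d.py .402 .2445 .2 14.4
```

```text
t 0.1 tcp [ 0.27  -0.563  0.23 ] head 25.597723233627292 q [-1.243  0.053  1.614  0.     1.476 -0.119]
F [-0.299 -0.274  0.368] w 0.9944104353110691 0.0
turn [-0.002 -0.     0.249] shift after turn [ 2.192 -4.996  0.201] before [ 3.121 -4.475  0.21 ]
```

Call:
{"api": "send_rows", "payload": {"rows": [{"x": 0.21,"y": -0.165,"z": 0,"wx": 0,"wy": 0,"wz": 0,"hand": 1},{"x": 0.21,"y": -0.165,"z": 0,"wx": 0,"wy": 0,"wz": 0,"hand": 1},{"x": 0.21,"y": -0.165,"z": 0,"wx": 0,"wy": 0,"wz": 0,"hand": 1},{"x": 0.21,"y": -0.165,"z": 0,"wx": 0,"wy": 0,"wz": 0,"hand": 1},{"x": 0.21,"y": -0.165,"z": 0,"wx": 0,"wy": 0,"wz": 0,"hand": 1},{"x": 0.21,"y": -0.165,"z": 0,"wx": 0,"wy": 0,"wz": 0,"hand": 1},{"x": 0.21,"y": -0.165,"z": 0,"wx": 0,"wy": 0,"wz": 0,"hand": 1},{"x": 0.21,"y": -0.165,"z": 0,"wx": 0,"wy": 0,"wz": 0,"hand": 1},{"x": 0.21,"y": -0.165,"z": 0,"wx": 0,"wy": 0,"wz": 0,"hand": 1},{"x": 0.21,"y": -0.165,"z": 0,"wx": 0,"wy": 0,"wz": 0,"hand": 1}]}}

```text
time: 0.93
tool_pos: [0.4474, -0.2023, 0.231]
tool_rot: [-0.0, 0.975, 0.221, -0.0]
contact_force: [0.9, 0.4, 0.5]
gripper_width: 1.003
grasp_force: 0.0
```

```bash
python3 d.py .402 .2445 .15 14.4
```

```text
t 0.93 tcp [ 0.447 -0.202  0.231] head 25.58139423306863 q [-0.576 -0.276  1.917 -0.     1.502  0.548]
F [0.86  0.393 0.519] w 1.0030225783511821 0.0
turn [-0.     0.     0.248] shift after turn [ 0.448 -2.96   0.54 ] before [ 1.014 -2.817  0.54 ]
```

Call:
{"api": "send_rows", "payload": {"rows": [{"x": 0,"y": 0,"z": 0,"wx": 0,"wy": 0,"wz": 0.124,"hand": 1},{"x": 0,"y": 0,"z": 0,"wx": 0,"wy": 0,"wz": 0.124,"hand": 1},{"x": 0.04,"y": -0.26,"z": 0.05,"wx": 0,"wy": 0,"wz": 0,"hand": 1},{"x": 0.04,"y": -0.26,"z": 0.05,"wx": 0,"wy": 0,"wz": 0,"hand": 1},{"x": 0.04,"y": -0.26,"z": 0.05,"wx": 0,"wy": 0,"wz": 0,"hand": 1},{"x": 0.04,"y": -0.26,"z": 0.05,"wx": 0,"wy": 0,"wz": 0,"hand": 1},{"x": 0.04,"y": -0.26,"z": 0.05,"wx": 0,"wy": 0,"wz": 0,"hand": 1},{"x": 0.04,"y": -0.26,"z": 0.05,"wx": 0,"wy": 0,"wz": 0,"hand": 1},{"x": 0.04,"y": -0.26,"z": 0.05,"wx": 0,"wy": 0,"wz": 0,"hand": 1},{"x": 0.04,"y": -0.26,"z": 0.05,"wx": 0,"wy": 0,"wz": 0,"hand": 1}]}}

```text
time: 1.77
tool_pos: [0.415, 0.1116, 0.1707]
tool_rot: [0.0, 0.992, 0.126, 0.0]
contact_force: [0.5, -0.1, -0.1]
gripper_width: 0.998
grasp_force: 0.0
```

Call:
{"api": "send_rows", "payload": {"rows": [{"x": 0.04,"y": -0.25,"z": 0.05,"wx": 0,"wy": 0,"wz": 0,"hand": 1},{"x": 0.04,"y": -0.25,"z": 0.05,"wx": 0,"wy": 0,"wz": 0,"hand": 1},{"x": 0.03,"y": -0.25,"z": 0.05,"wx": 0,"wy": 0,"wz": 0,"hand": 1},{"x": 0,"y": -0.13,"z": 0,"wx": 0,"wy": 0,"wz": 0,"hand": 1},{"x": 0,"y": 0,"z": 0,"wx": 0,"wy": 0,"wz": 0,"hand": 1},{"x": 0,"y": 0,"z": 0,"wx": 0,"wy": 0,"wz": 0,"hand": 1},{"x": 0,"y": 0,"z": 0,"wx": 0,"wy": 0,"wz": 0,"hand": 1},{"x": 0,"y": 0,"z": 0,"wx": 0,"wy": 0,"wz": 0,"hand": 1},{"x": 0,"y": 0,"z": 0,"wx": 0,"wy": 0,"wz": 0,"hand": 1},{"x": 0,"y": 0,"z": 0,"wx": 0,"wy": 0,"wz": 0,"hand": 1}]}}

```text
time: 2.6
tool_pos: [0.3994, 0.2409, 0.149]
tool_rot: [-0.0, 0.992, 0.125, 0.0]
contact_force: [-0.8, -0.6, -0.1]
gripper_width: 1.0
grasp_force: 0.0
```

```bash
python3 d.py .402 .2445 .012 14.4; python3 - <<'E'
from h import *
cv2.imwrite("pics/w1.png",grab_frame("wrist")); c=calibration("wrist"); print(c)
E
```

```text
t 2.6 tcp [0.399 0.241 0.149] head 14.332651077586773 q [ 0.383 -0.277  2.056 -0.     1.362  1.704]
F [-0.83  -0.646 -0.084] w 1.0002664555827157 0.0
turn [ 0.    -0.001 -0.001] shift after turn [ 0.023 -0.019  0.913] before [ 0.023 -0.019  0.913]
{'camera_matrix': array([[371.64829954,   0.        , 322.18398875],
       [  0.        , 371.64829954, 240.02892643],
       [  0.        ,   0.        ,   1.        ]]), 'R': array([[ 2.47868231e-01, -9.68793711e-01,  2.94372839e-04],
       [-9.28013175e-01, -2.37347178e-01,  2.87154772e-01],
       [-2.78123869e-01, -7.14497272e-02, -9.57884153e-01]]), 't': array([0.13453605, 0.41446012, 0.42791446])}
```

View pics/w1.png

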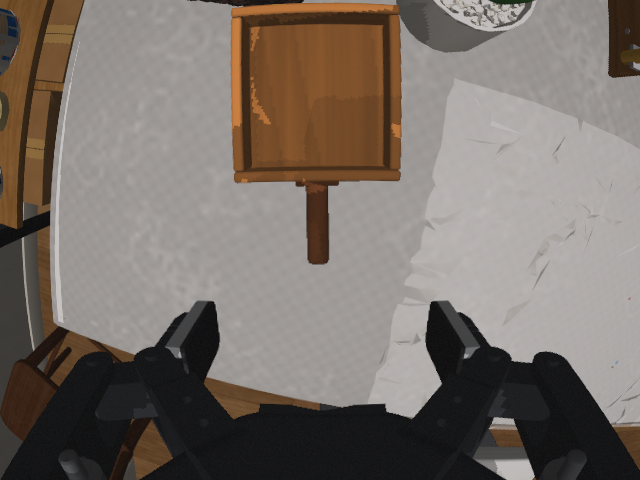

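The wrist view shows the handle running straight from (317,183) to (317.5,263), centred between the fingers. The tray's front wall corners are at (235,181) and (400,179).

```bash
cat >> h.py <<'E'
def unprojw(uv,z,c=None):
    c=c or calibration("wrist");K,R,t=c["camera_matrix"],c["R"],c["t"]
    p=(np.array(uv)-K[:2,2])/K[0,0];r=np.hypot(*p);d=R.T@np.r_[p/r*np.sin(r),np.cos(r)];o=-R.T@t
    return o+d*(z-o[2])/d[2]
E
python3 - <<'E'
from h import *
for uv,z in(((317.5,262),.038),((317,190),.038),((235,181),.04),((400,179),.04),((399,6),.04),((233,8),.04)): print(unprojw(uv,z)[:2].round(4))
E
```

```text
[0.38   0.2396]
[0.4307 0.2528]
[0.4238 0.3094]
[0.4531 0.1996]
[0.5711 0.2312]
[0.5424 0.3404]
```

Call:
{"api": "send_rows", "payload": {"rows": [{"x": 0.03,"y": -0.02,"z": 0.2,"wx": 0,"wy": 0,"wz": -0.01,"hand": 1},{"x": 0,"y": 0,"z": 0.2,"wx": 0,"wy": 0,"wz": 0,"hand": 1},{"x": 0,"y": 0,"z": 0.2,"wx": 0,"wy": 0,"wz": 0,"hand": 1},{"x": 0,"y": 0,"z": 0.2,"wx": 0,"wy": 0,"wz": 0,"hand": 1},{"x": 0,"y": 0,"z": 0.11,"wx": 0,"wy": 0,"wz": 0,"hand": 1},{"x": 0,"y": 0,"z": 0,"wx": 0,"wy": 0,"wz": 0,"hand": 1},{"x": 0,"y": 0,"z": 0,"wx": 0,"wy": 0,"wz": 0,"hand": 0},{"x": 0,"y": 0,"z": 0,"wx": 0,"wy": 0,"wz": 0,"hand": -1},{"x": 0,"y": 0,"z": 0,"wx": 0,"wy": 0,"wz": 0,"hand": -1},{"x": 0,"y": 0,"z": 0,"wx": 0,"wy": 0,"wz": 0,"hand": -1}]}}

```text
time: 3.48
tool_pos: [0.4041, 0.2463, 0.0143]
tool_rot: [-0.0, 0.992, 0.13, 0.002]
contact_force: [-0.3, -0.5, -0.7]
gripper_width: 0.453
grasp_force: 0.0
```

Call:
{"api": "send_rows", "payload": {"rows": [{"x": 0,"y": 0,"z": 0,"wx": 0,"wy": 0,"wz": 0,"hand": -1},{"x": 0,"y": 0,"z": 0,"wx": 0,"wy": 0,"wz": 0,"hand": -1},{"x": 0,"y": 0,"z": 0,"wx": 0,"wy": 0,"wz": 0,"hand": -1},{"x": 0,"y": 0,"z": 0,"wx": 0,"wy": 0,"wz": 0,"hand": -1},{"x": 0,"y": 0,"z": 0,"wx": 0,"wy": 0,"wz": 0,"hand": -1},{"x": 0,"y": 0,"z": 0,"wx": 0,"wy": 0,"wz": 0,"hand": -1},{"x": 0,"y": 0,"z": 0,"wx": 0,"wy": 0,"wz": 0,"hand": -1},{"x": 0,"y": 0,"z": 0,"wx": 0,"wy": 0,"wz": 0,"hand": -1},{"x": 0,"y": 0,"z": 0,"wx": 0,"wy": 0,"wz": 0,"hand": -1},{"x": 0,"y": 0,"z": 0,"wx": 0,"wy": 0,"wz": 0,"hand": -1}]}}

```text
time: 4.32
tool_pos: [0.4033, 0.246, 0.0135]
tool_rot: [-0.0, 0.992, 0.13, 0.001]
contact_force: [-0.8, -1.4, 6.1]
gripper_width: 0.175
grasp_force: 61.3
```

```bash
python3 d.py .359 .234 .0145 14.8
```

```text
t 4.32 tcp [0.403 0.246 0.014] head 14.882146409494885 q [ 0.39  -0.065  2.124 -0.     1.082  1.701]
F [-0.844 -1.44   6.117] w 0.17505589061404747 61.27991080284119
turn [-0.    -0.002  0.002] shift after turn [-0.306  0.002 -0.006] before [-0.306  0.002 -0.007]
```

Call:
{"api": "send_rows", "payload": {"rows": [{"x": -0.03,"y": 0,"z": -0.006,"wx": 0,"wy": 0,"wz": 0,"hand": -1},{"x": -0.08,"y": 0,"z": 0,"wx": 0,"wy": 0,"wz": 0,"hand": -1},{"x": -0.08,"y": 0,"z": 0,"wx": 0,"wy": 0,"wz": 0,"hand": -1},{"x": -0.08,"y": 0,"z": 0,"wx": 0,"wy": 0,"wz": 0,"hand": -1},{"x": -0.036,"y": 0.04,"z": 0,"wx": 0,"wy": 0,"wz": 0,"hand": -1},{"x": -0.01,"y": 0.1,"z": 0,"wx": 0,"wy": 0,"wz": 0,"hand": -1},{"x": -0.01,"y": 0.12,"z": 0,"wx": 0,"wy": 0,"wz": 0,"hand": -1},{"x": -0.01,"y": 0.12,"z": 0,"wx": 0,"wy": 0,"wz": 0,"hand": -1},{"x": -0.01,"y": 0.12,"z": 0,"wx": 0,"wy": 0,"wz": 0,"hand": -1},{"x": -0.01,"y": 0.12,"z": 0,"wx": 0,"wy": 0,"wz": 0,"hand": -1}]}}

```text
time: 5.15
tool_pos: [0.375, 0.1417, 0.0136]
tool_rot: [-0.001, 0.992, 0.13, 0.0]
contact_force: [-0.5, 3.1, 2.1]
gripper_width: 0.172
grasp_force: 60.8
```

```bash
python3 d.py .4097 -.0641 .0145 8.9
```

```text
t 5.15 tcp [0.375 0.142 0.014] head 14.934605919559695 q [ 0.174 -0.261  2.293  0.001  1.109  1.484]
F [-0.49   3.073  2.104] w 0.17218211169757927 60.77179312705994
turn [-0.002 -0.001  0.134] shift after turn [ 0.016  1.392 -0.006] before [-0.13   1.385 -0.008]
```

Call:
{"api": "send_rows", "payload": {"rows": [{"x": -0.012,"y": 0.13,"z": 0,"wx": 0,"wy": 0,"wz": 0,"hand": -1},{"x": -0.012,"y": 0.13,"z": 0,"wx": 0,"wy": 0,"wz": 0,"hand": -1},{"x": -0.012,"y": 0.13,"z": 0,"wx": 0,"wy": 0,"wz": 0,"hand": -1},{"x": -0.012,"y": 0.13,"z": 0,"wx": 0,"wy": 0,"wz": 0,"hand": -1},{"x": -0.012,"y": 0.13,"z": 0,"wx": 0,"wy": 0,"wz": 0,"hand": -1},{"x": -0.012,"y": 0.13,"z": 0,"wx": 0,"wy": 0,"wz": 0,"hand": -1},{"x": -0.012,"y": 0.13,"z": 0,"wx": 0,"wy": 0,"wz": 0,"hand": -1},{"x": -0.012,"y": 0.13,"z": 0,"wx": 0,"wy": 0,"wz": 0,"hand": -1},{"x": -0.012,"y": 0.13,"z": 0,"wx": 0,"wy": 0,"wz": 0,"hand": -1},{"x": -0.012,"y": 0.1,"z": 0,"wx": 0,"wy": 0,"wz": 0,"hand": -1}]}}

```text
time: 5.98
tool_pos: [0.4065, -0.0474, 0.0136]
tool_rot: [-0.001, 0.992, 0.129, 0.0]
contact_force: [-0.6, 5.0, 4.4]
gripper_width: 0.178
grasp_force: 61.1
```

Call:
{"api": "send_rows", "payload": {"rows": [{"x": 0,"y": 0.03,"z": 0,"wx": 0,"wy": 0,"wz": 0.03,"hand": -1},{"x": 0,"y": 0,"z": 0,"wx": 0,"wy": 0,"wz": 0.035,"hand": -1},{"x": 0,"y": 0,"z": 0,"wx": 0,"wy": 0,"wz": 0.035,"hand": -1},{"x": 0,"y": 0,"z": 0,"wx": 0,"wy": 0,"wz": 0.034,"hand": -1},{"x": 0,"y": 0,"z": 0,"wx": 0,"wy": 0,"wz": 0,"hand": -1},{"x": 0,"y": 0,"z": 0,"wx": 0,"wy": 0,"wz": 0,"hand": -1},{"x": 0,"y": 0,"z": 0,"wx": 0,"wy": 0,"wz": 0,"hand": -1},{"x": 0,"y": 0,"z": 0,"wx": 0,"wy": 0,"wz": 0,"hand": -1},{"x": 0,"y": 0,"z": 0,"wx": 0,"wy": 0,"wz": 0,"hand": -1},{"x": 0,"y": 0,"z": 0,"wx": 0,"wy": 0,"wz": 0,"hand": -1}]}}

```text
time: 6.82
tool_pos: [0.4077, -0.0507, 0.0136]
tool_rot: [-0.0, 0.997, 0.077, 0.0]
contact_force: [-0.9, 2.0, 5.6]
gripper_width: 0.175
grasp_force: 61.3
```

```bash
python3 d.py .4097 -.0641 .0145 8.9; python3 - <<'E'
from h import *
c=calibration("wrist"); print(c["R"].tolist(),c["t"].tolist())
w=grab_frame("wrist");t=grab_frame("top");cv2.imwrite("pics/w2.png",w);cv2.imwrite("pics/t2.png",t)
E
```

```text
t 6.82 tcp [ 0.408 -0.051  0.014] head 8.863162214134954 q [-0.306 -0.231  2.268  0.     1.104  1.11 ]
F [-0.94   1.997  5.638] w 0.17543158587214888 61.28999948501587
turn [-0.    -0.    -0.001] shift after turn [-0.001  0.09  -0.006] before [-0.001  0.09  -0.006]
[[0.15413934935109283, -0.9880491179764779, 3.8046402404597126e-05], [-0.946421231528662, -0.14763418415635185, 0.2872124652243735], [-0.28377440598721254, -0.044306750438227224, -0.9578669001339443]] [-0.11283239508206569, 0.40396605920878975, 0.2833516243919369]
```

View pics/w2.png

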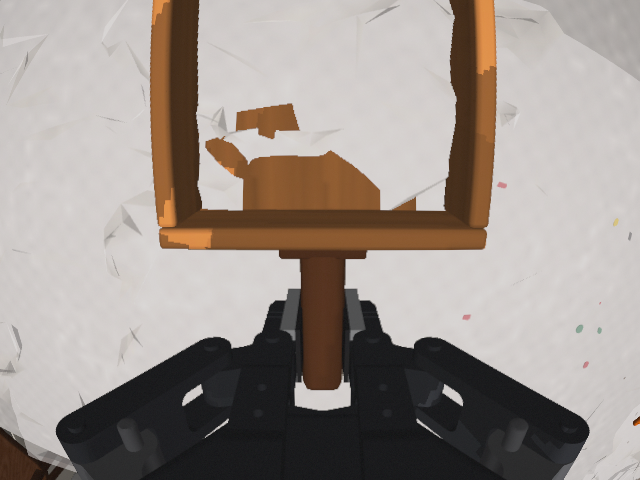

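The tray is held straight along its handle, with the front wall at row 239 and the handle at columns 302-345. The white patches in the floor are the crumpled paper drawn through it. I'll check its pose in the top view.

```bash
python3 - <<'E'
import cv2
im=cv2.imread("pics/t2.png")
cv2.imwrite("pics/crop2.png",cv2.resize(im[170:285,275:375],None,fx=5,fy=5,interpolation=cv2.INTER_CUBIC))
E
```

```text
(no output)
```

View pics/crop2.png

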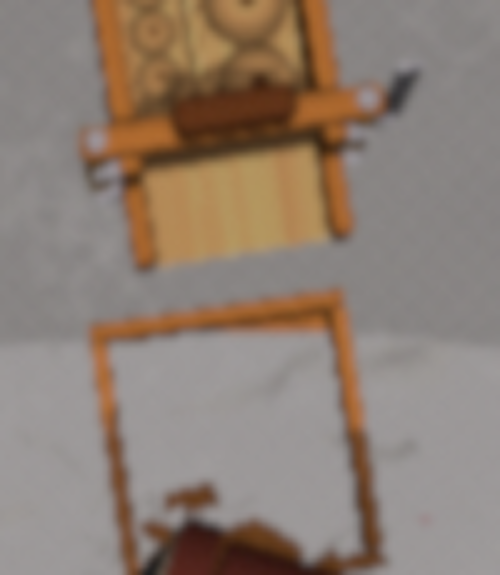

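In the crop, the tray's back corners are at (94,329) and (341,290) and its front right corner is at (382,565). The spout rims end at about (137,268) and (352,238), and the bar centre is near (235,113).

```bash
python3 - <<'E'
from h import *
D=lambda u,v,z:unproj("top",(275+u/5,170+v/5),z)[:2]
ang=lambda v:np.degrees(np.arctan2(v[1],v[0]))
a,b,c=D(94,329,.04),D(341,290,.04),D(382,565,.04)
print("tray back mid",(a+b)/2,ang(a-b)-90,ang(b-c),np.linalg.norm(a-b))
o=np.array([.629,-.0298]);h=np.radians(8.9)
for n,p in(("tray",(a+b)/2),("bar",D(235,113,.176)),("spout",(D(134,268,.082)+D(354,237,.082))/2),("tcp",manip.state()["tool_pos"][:2])):
    d=p-o;print(n,p,"disp frame",d[0]*np.cos(h)+d[1]*np.sin(h),-d[0]*np.sin(h)+d[1]*np.cos(h))
E
```

```text
tray back mid [ 0.56309562 -0.02628912] 9.333548865119198 8.436991022384257 0.11121962895581523
tray [ 0.56309562 -0.02628912] disp frame -0.06456771587979561 0.013664702704157839
bar [ 0.62772034 -0.03009867] disp frame -0.0013104604055374212 -9.709902359026243e-05
spout [ 0.58340953 -0.03672534] disp frame -0.046112978533570784 0.00021136347522419593
tcp [ 0.40773429 -0.05069503] disp frame -0.22183431383680932 0.013588655989513997
```

Call:
{"api": "send_rows", "payload": {"rows": [{"x": 0,"y": 0.045,"z": 0,"wx": 0,"wy": 0,"wz": 0,"hand": -1},{"x": 0,"y": 0.045,"z": 0,"wx": 0,"wy": 0,"wz": 0,"hand": -1},{"x": 0.03,"y": 0,"z": 0,"wx": 0,"wy": 0,"wz": 0,"hand": -1},{"x": 0.05,"y": 0,"z": 0,"wx": 0,"wy": 0,"wz": 0,"hand": -1},{"x": 0.05,"y": 0,"z": 0,"wx": 0,"wy": 0,"wz": 0,"hand": -1},{"x": 0.05,"y": 0,"z": 0,"wx": 0,"wy": 0,"wz": 0,"hand": -1},{"x": 0.05,"y": 0,"z": 0,"wx": 0,"wy": 0,"wz": 0,"hand": -1},{"x": 0.04,"y": 0,"z": 0,"wx": 0,"wy": 0,"wz": 0,"hand": -1},{"x": 0.02,"y": 0,"z": 0,"wx": 0,"wy": 0,"wz": 0,"hand": -1},{"x": 0,"y": 0,"z": 0,"wx": 0,"wy": 0,"wz": 0,"hand": -1}]}}

```text
time: 7.75
tool_pos: [0.4516, -0.058, 0.0136]
tool_rot: [0.0, 0.997, 0.078, -0.002]
contact_force: [-6.8, -1.7, 10.4]
gripper_width: 0.174
grasp_force: 62.1
```

Call:
{"api": "send_rows", "payload": {"rows": [{"x": 0,"y": 0,"z": 0,"wx": 0,"wy": 0,"wz": 0,"hand": -1},{"x": 0.01,"y": 0,"z": 0,"wx": 0,"wy": 0,"wz": 0,"hand": -1},{"x": 0,"y": 0,"z": 0,"wx": 0,"wy": 0,"wz": 0,"hand": -1},{"x": 0.01,"y": 0,"z": 0,"wx": 0,"wy": 0,"wz": 0,"hand": -1},{"x": 0,"y": 0,"z": 0,"wx": 0,"wy": 0,"wz": 0,"hand": -1},{"x": 0.01,"y": 0,"z": 0,"wx": 0,"wy": 0,"wz": 0,"hand": -1},{"x": 0,"y": 0,"z": 0,"wx": 0,"wy": 0,"wz": 0,"hand": -1},{"x": 0,"y": 0,"z": 0,"wx": 0,"wy": 0,"wz": 0,"hand": -1},{"x": 0,"y": 0,"z": 0,"wx": 0,"wy": 0,"wz": 0,"hand": -1},{"x": 0,"y": 0,"z": 0,"wx": 0,"wy": 0,"wz": 0,"hand": -1}]}}

```text
time: 8.58
tool_pos: [0.4551, -0.0574, 0.0136]
tool_rot: [0.0, 0.997, 0.078, -0.003]
contact_force: [-10.6, -2.2, 14.0]
gripper_width: 0.175
grasp_force: 62.4
```

```bash
python3 d.py .4591 -.0564 .0145 8.9
```

```text
t 8.58 tcp [ 0.455 -0.057  0.014] head 8.920578174992581 q [-0.286 -0.095  2.151 -0.003  1.09   1.131]
F [-10.566  -2.189  14.012] w 0.17494064811706686 62.41920590400696
turn [0.001 0.008 0.   ] shift after turn [ 0.027 -0.002 -0.006] before [ 0.027 -0.002 -0.006]
```

Call:
{"api": "send_rows", "payload": {"rows": [{"x": 0,"y": 0,"z": -0.005,"wx": 0,"wy": 0,"wz": 0,"hand": -1},{"x": 0,"y": 0,"z": -0.005,"wx": 0,"wy": 0,"wz": 0,"hand": -1},{"x": 0,"y": 0,"z": 0,"wx": 0,"wy": 0,"wz": 0,"hand": -1},{"x": 0,"y": 0,"z": 0,"wx": 0,"wy": 0,"wz": 0,"hand": -1},{"x": 0,"y": 0,"z": 0,"wx": 0,"wy": 0,"wz": 0,"hand": -1},{"x": 0,"y": 0,"z": 0,"wx": 0,"wy": 0,"wz": 0,"hand": -1},{"x": 0,"y": 0,"z": 0,"wx": 0,"wy": 0,"wz": 0,"hand": -1},{"x": 0,"y": 0,"z": 0,"wx": 0,"wy": 0,"wz": 0,"hand": -1},{"x": 0,"y": 0,"z": 0,"wx": 0,"wy": 0,"wz": 0,"hand": -1},{"x": 0,"y": 0,"z": 0,"wx": 0,"wy": 0,"wz": 0,"hand": -1}]}}

```text
time: 9.42
tool_pos: [0.4569, -0.0568, 0.0145]
tool_rot: [-0.0, 0.997, 0.077, -0.0]
contact_force: [-0.6, 0.7, -1.7]
gripper_width: 0.173
grasp_force: 60.2
```

Call:
{"api": "send_rows", "payload": {"rows": [{"x": 0.01,"y": 0,"z": 0,"wx": 0,"wy": 0,"wz": 0,"hand": -1},{"x": 0,"y": 0,"z": 0,"wx": 0,"wy": 0,"wz": 0,"hand": -1},{"x": 0.01,"y": 0,"z": 0,"wx": 0,"wy": 0,"wz": 0,"hand": -1},{"x": 0,"y": 0,"z": 0,"wx": 0,"wy": 0,"wz": 0,"hand": -1},{"x": 0,"y": 0,"z": 0,"wx": 0,"wy": 0,"wz": 0,"hand": -1},{"x": 0,"y": 0,"z": 0,"wx": 0,"wy": 0,"wz": 0,"hand": -1},{"x": 0,"y": 0,"z": 0,"wx": 0,"wy": 0,"wz": 0,"hand": -1},{"x": 0,"y": 0,"z": 0,"wx": 0,"wy": 0,"wz": 0,"hand": -1},{"x": 0,"y": 0,"z": 0,"wx": 0,"wy": 0,"wz": 0,"hand": -1},{"x": 0,"y": 0,"z": 0,"wx": 0,"wy": 0,"wz": 0,"hand": -1}]}}

```text
time: 10.25
tool_pos: [0.46, -0.0564, 0.0147]
tool_rot: [-0.0, 0.997, 0.077, 0.0]
contact_force: [-0.3, -0.2, -2.8]
gripper_width: 0.175
grasp_force: 60.1
```

```bash
python3 d.py .4591 -.0564 .0145 8.9
```

```text
t 10.25 tcp [ 0.46  -0.056  0.015] head 8.857290367464998 q [-0.283 -0.089  2.144  0.     1.087  1.133]
F [-0.314 -0.168 -2.837] w 0.17494726074574188 60.149184465408325
turn [-0.    -0.    -0.001] shift after turn [-0.006 -0.001  0.001] before [-0.006 -0.001  0.001]
```

Moving freely with no contact yet. Nudge forward until the back wall meets the boards.

Call:
{"api": "send_rows", "payload": {"rows": [{"x": 0.01,"y": 0,"z": 0,"wx": 0,"wy": 0,"wz": 0,"hand": -1},{"x": 0,"y": 0,"z": 0,"wx": 0,"wy": 0,"wz": 0,"hand": -1},{"x": 0.01,"y": 0,"z": 0,"wx": 0,"wy": 0,"wz": 0,"hand": -1},{"x": 0,"y": 0,"z": 0,"wx": 0,"wy": 0,"wz": 0,"hand": -1},{"x": 0,"y": 0,"z": 0,"wx": 0,"wy": 0,"wz": 0,"hand": -1},{"x": 0,"y": 0,"z": 0,"wx": 0,"wy": 0,"wz": 0,"hand": -1},{"x": 0,"y": 0,"z": 0,"wx": 0,"wy": 0,"wz": 0,"hand": -1},{"x": 0,"y": 0,"z": 0,"wx": 0,"wy": 0,"wz": 0,"hand": -1},{"x": 0,"y": 0,"z": 0,"wx": 0,"wy": 0,"wz": 0,"hand": -1},{"x": 0,"y": 0,"z": 0,"wx": 0,"wy": 0,"wz": 0,"hand": -1}]}}

```text
time: 11.08
tool_pos: [0.4606, -0.0563, 0.0138]
tool_rot: [0.0, 0.997, 0.078, -0.003]
contact_force: [-8.1, -3.0, 1.3]
gripper_width: 0.174
grasp_force: 60.6
```

```bash
python3 d.py .4591 -.0564 .0145 8.9
```

```text
t 11.08 tcp [ 0.461 -0.056  0.014] head 8.893925238901273 q [-0.281 -0.082  2.139 -0.003  1.09   1.136]
F [-8.104 -2.996  1.293] w 0.1735496937105776 60.62435209751129
turn [-0.     0.008 -0.   ] shift after turn [-0.01  -0.001 -0.005] before [-0.01  -0.001 -0.005]
```

Call:
{"api": "send_rows", "payload": {"rows": [{"x": 0.01,"y": 0,"z": 0,"wx": 0,"wy": 0,"wz": 0,"hand": -1},{"x": 0,"y": 0,"z": 0,"wx": 0,"wy": 0,"wz": 0,"hand": -1},{"x": 0,"y": 0,"z": 0,"wx": 0,"wy": 0,"wz": 0,"hand": -1},{"x": 0,"y": 0,"z": 0,"wx": 0,"wy": 0,"wz": 0,"hand": -0.4},{"x": 0,"y": 0,"z": 0,"wx": 0,"wy": 0,"wz": 0,"hand": 0},{"x": 0,"y": 0,"z": 0,"wx": 0,"wy": 0,"wz": 0,"hand": 0.4},{"x": 0,"y": 0,"z": 0,"wx": 0,"wy": 0,"wz": 0,"hand": 0.4},{"x": 0,"y": 0,"z": 0,"wx": 0,"wy": 0,"wz": 0,"hand": 0.4},{"x": 0,"y": 0,"z": 0,"wx": 0,"wy": 0,"wz": 0,"hand": 0.4},{"x": 0,"y": 0,"z": 0,"wx": 0,"wy": 0,"wz": 0,"hand": 0.4}]}}

```text
time: 11.92
tool_pos: [0.4647, -0.0557, 0.0148]
tool_rot: [0.0, 0.997, 0.077, 0.0]
contact_force: [-0.2, 0.1, 0.3]
gripper_width: 0.699
grasp_force: 0.0
```

Call:
{"api": "send_rows", "payload": {"rows": [{"x": 0,"y": 0,"z": -0.05,"wx": 0,"wy": 0,"wz": 0,"hand": 0.4},{"x": 0,"y": 0,"z": -0.15,"wx": 0,"wy": 0,"wz": 0,"hand": 0.4},{"x": 0,"y": 0,"z": -0.2,"wx": 0,"wy": 0,"wz": 0,"hand": 0.4},{"x": 0,"y": 0,"z": -0.2,"wx": 0,"wy": 0,"wz": -0.12,"hand": 0.4},{"x": 0,"y": 0,"z": -0.2,"wx": 0,"wy": 0,"wz": -0.15,"hand": 0.4},{"x": 0,"y": 0,"z": -0.2,"wx": 0,"wy": 0,"wz": -0.15,"hand": 0.4},{"x": 0,"y": 0,"z": -0.2,"wx": 0,"wy": 0,"wz": -0.15,"hand": 0.4},{"x": 0,"y": 0,"z": -0.2,"wx": 0,"wy": 0,"wz": -0.15,"hand": 0.4},{"x": 0,"y": 0,"z": -0.15,"wx": 0,"wy": 0,"wz": -0.15,"hand": 0.4},{"x": 0,"y": 0,"z": 0,"wx": 0,"wy": 0,"wz": -0.15,"hand": 0.4}]}}

```text
time: 12.75
tool_pos: [0.467, -0.0564, 0.2546]
tool_rot: [0.004, 0.887, 0.462, 0.004]
contact_force: [-0.1, -1.4, 1.9]
gripper_width: 0.698
grasp_force: 0.0
```

Call:
{"api": "send_rows", "payload": {"rows": [{"x": 0,"y": 0,"z": 0,"wx": 0,"wy": 0,"wz": -0.15,"hand": 0.4},{"x": 0,"y": 0,"z": 0,"wx": 0,"wy": 0,"wz": -0.15,"hand": 0.4},{"x": 0,"y": 0,"z": 0,"wx": 0,"wy": 0,"wz": -0.15,"hand": 0.4},{"x": 0,"y": 0,"z": 0,"wx": 0,"wy": 0,"wz": -0.15,"hand": 0.4},{"x": 0,"y": 0,"z": 0,"wx": 0,"wy": 0,"wz": -0.15,"hand": 0.4},{"x": 0,"y": 0,"z": 0,"wx": 0,"wy": 0,"wz": -0.15,"hand": 0.4},{"x": 0,"y": 0,"z": 0,"wx": 0,"wy": 0,"wz": -0.08,"hand": 0.4},{"x": 0,"y": 0,"z": 0,"wx": 0,"wy": 0,"wz": 0,"hand": 0.4},{"x": 0,"y": 0,"z": 0,"wx": 0,"wy": 0,"wz": 0,"hand": 0.4},{"x": 0,"y": 0,"z": 0,"wx": 0,"wy": 0,"wz": 0,"hand": 0.4}]}}

```text
time: 13.58
tool_pos: [0.4644, -0.0557, 0.2475]
tool_rot: [0.0, 0.651, 0.759, 0.0]
contact_force: [-0.7, 0.0, 0.0]
gripper_width: 0.696
grasp_force: 0.0
```

```bash
python3 d.py .629 -.0298 .22 98.9; python3 - <<'E'
from h import *
c=calibration("wrist"); print(c["R"].tolist(),c["t"].tolist())
w=grab_frame("wrist");t=grab_frame("top")
cv2.imwrite("pics/mix3.png",np.hstack([cv2.resize(w,(800,600))[:,:0] if 0 else cv2.resize(w[:,:],(400,300)),cv2.resize(t[170:270,275:375],(300,300),interpolation=cv2.INTER_CUBIC)]))
cv2.imwrite("pics/w3.png",w);cv2.imwrite("pics/t3.png",cv2.resize(t[165:280,275:375],None,fx=5,fy=5,interpolation=cv2.INTER_CUBIC))
E
```

```text
t 13.58 tcp [ 0.464 -0.056  0.247] head 98.77812120042627 q [-0.279 -0.348  1.945  0.     1.544 -0.432]
F [-0.669  0.034  0.016] w 0.6956563670735177 0.0
turn [ 0.     0.    -0.003] shift after turn [0.001 1.111 0.183] before [0.003 1.111 0.183]
[[0.988275428149821, 0.15268151273070094, 0.00018380847742254116], [0.1461681683732851, -0.9464624199659479, 0.28782590944285086], [0.04411966307317573, -0.2844244069387682, -0.95768273037987]] [-0.4506623765063257, -0.16237534129634448, 0.3575972959806792]
```

View pics/t3.png

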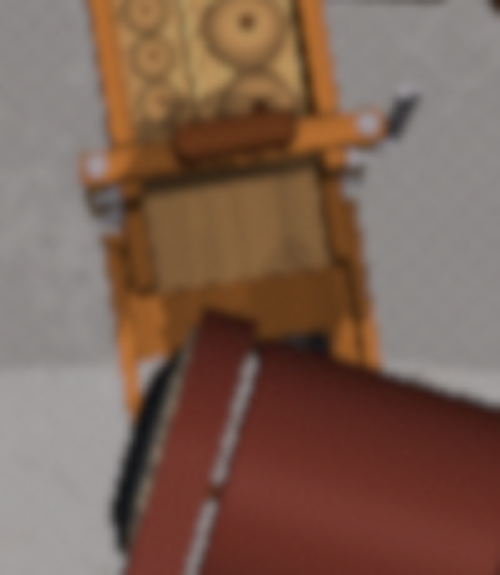

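The tray is under the spout. Its back left corner is at crop (107,236) and its back right corner at about (352,198), which I'll compare with the expected position.

```bash
python3 - <<'E'
from h import *
o=np.array([.629,-.0298]);h=np.radians(8.9)
for uv in((107,236),(352,198)):
    d=unproj("top",(275+uv[0]/5,165+uv[1]/5),.04)[:2]-o;print(d[0]*np.cos(h)+d[1]*np.sin(h),-d[0]*np.sin(h)+d[1]*np.cos(h))
for p in([-12,58],[-12,-58],[0,25],[0,-25]):
    z=.04 if p[0] else .176
    x,y=np.array(p)/1000; q=proj("top",[o[0]+x*np.cos(h)-y*np.sin(h),o[1]+x*np.sin(h)+y*np.cos(h),z])[0];print(p,(q-[275,165])*5)
E
```

```text
-0.013654246320666372 0.0557356237673384
-0.012943981144513362 -0.054955264319749536
[-12, 58] [101.4138585  233.10262534]
[-12, -58] [358.39432696 194.93060423]
[0, 25] [172.39182215 143.94909388]
[0, -25] [296.02554025 125.71865615]
```

View pics/w3.png

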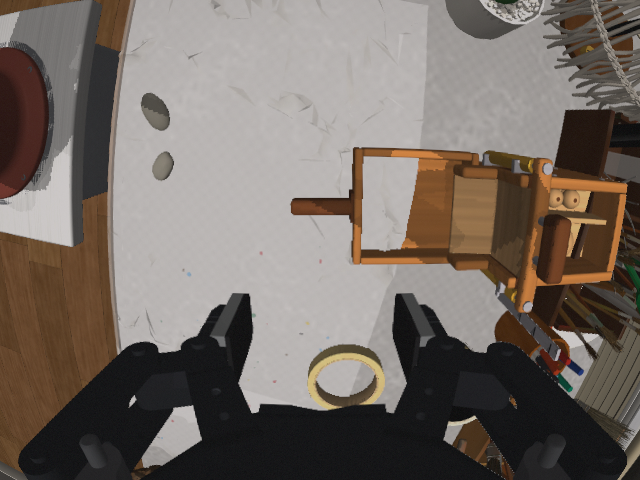

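The tray is square and home to within about 1 mm. The dispenser's bar appears at (554,250). Now move over the bar.

Call:
{"api": "send_rows", "payload": {"rows": [{"x": 0,"y": 0.07,"z": 0,"wx": 0,"wy": 0,"wz": 0,"hand": 0.4},{"x": 0,"y": 0.15,"z": 0,"wx": 0,"wy": 0,"wz": 0,"hand": 0.4},{"x": 0,"y": 0.17,"z": 0,"wx": 0,"wy": 0,"wz": 0,"hand": 0.4},{"x": 0,"y": 0.17,"z": 0,"wx": 0,"wy": 0,"wz": 0,"hand": 0.4},{"x": 0,"y": 0.17,"z": 0,"wx": 0,"wy": 0,"wz": 0,"hand": 0.4},{"x": 0,"y": 0.17,"z": 0,"wx": 0,"wy": 0,"wz": 0,"hand": 0.4},{"x": 0,"y": 0.14,"z": 0.03,"wx": 0,"wy": 0,"wz": 0,"hand": 0.4},{"x": 0,"y": 0.07,"z": 0.05,"wx": 0,"wy": 0,"wz": 0,"hand": 0.4},{"x": 0,"y": 0,"z": 0.05,"wx": 0,"wy": 0,"wz": 0,"hand": 0.4},{"x": 0,"y": 0,"z": 0,"wx": 0,"wy": 0,"wz": 0,"hand": 0.4}]}}

```text
time: 14.52
tool_pos: [0.6279, -0.0298, 0.225]
tool_rot: [-0.002, 0.65, 0.76, -0.001]
contact_force: [-0.6, 0.3, -0.2]
gripper_width: 0.702
grasp_force: 0.0
```

Call:
{"api": "send_rows", "payload": {"rows": [{"x": 0,"y": 0,"z": 0,"wx": 0,"wy": 0,"wz": 0,"hand": 0.4},{"x": 0,"y": 0,"z": 0,"wx": 0,"wy": 0,"wz": 0,"hand": 0.4},{"x": 0,"y": 0,"z": 0,"wx": 0,"wy": 0,"wz": 0,"hand": 0.4},{"x": 0,"y": 0,"z": 0,"wx": 0,"wy": 0,"wz": 0,"hand": 0.4},{"x": 0,"y": 0,"z": 0,"wx": 0,"wy": 0,"wz": 0,"hand": 0.4},{"x": 0,"y": 0,"z": 0,"wx": 0,"wy": 0,"wz": 0,"hand": 0.4},{"x": 0,"y": 0,"z": 0,"wx": 0,"wy": 0,"wz": 0,"hand": 0.4},{"x": 0,"y": 0,"z": 0,"wx": 0,"wy": 0,"wz": 0,"hand": 0.4},{"x": 0,"y": 0,"z": 0,"wx": 0,"wy": 0,"wz": 0,"hand": 0.4},{"x": 0,"y": 0,"z": 0,"wx": 0,"wy": 0,"wz": 0,"hand": 0.4}]}}

```text
time: 15.35
tool_pos: [0.629, -0.0301, 0.2277]
tool_rot: [-0.0, 0.65, 0.76, -0.0]
contact_force: [-0.1, -0.3, -0.2]
gripper_width: 0.7
grasp_force: 0.0
```

```bash
python3 d.py .629 -.0298 .148 98.9; python3 - <<'E'
from h import *
c=calibration("wrist"); print(c["R"].tolist(),c["t"].tolist())
w=grab_frame("wrist");cv2.imwrite("pics/w4.png",w)
E
```

```text
t 15.35 tcp [ 0.629 -0.03   0.228] head 98.85903460801069 q [-0.166  0.066  1.605 -0.     1.471 -0.32 ]
F [-0.143 -0.3   -0.173] w 0.6995441415861262 0.0
turn [-0.    -0.    -0.001] shift after turn [0.002 0.    0.531] before [0.002 0.    0.531]
[[0.9880561165271604, 0.15409438290254585, -0.00017818853113832966], [0.14763023898802638, -0.9462752235949229, 0.2876951750494246], [0.04416359507113597, -0.28428528341837267, -0.9577220131656842]] [-0.6169207370609544, -0.15735784937894043, 0.3386419063103433]
```

View pics/w4.png

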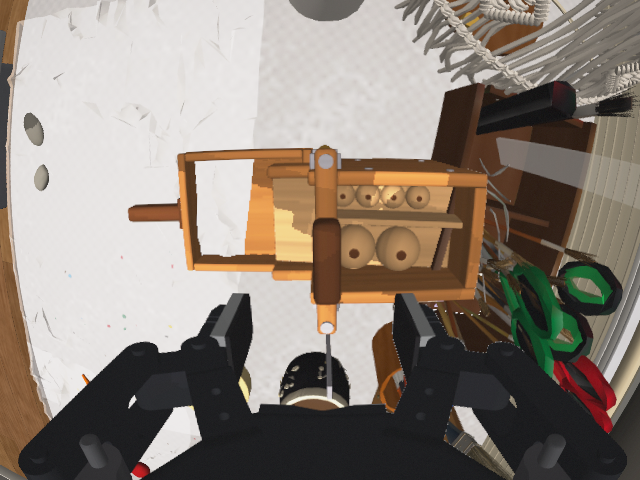

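The wrist view shows the bar's top from (327,219) to (326,303), all four small beads in the left lane, both large ones in the right, and the tray snug.

```bash
python3 - <<'E'
from h import *
for uv in((327,221),(326.5,301),(315,262),(340,262)): print(unprojw(uv,.176).round(4))
E
```

```text
[ 0.6277 -0.0041  0.176 ]
[ 0.6349 -0.0509  0.176 ]
[ 0.6248 -0.0282  0.176 ]
[ 0.6385 -0.026   0.176 ]
```

Call:
{"api": "send_rows", "payload": {"rows": [{"x": 0.008,"y": 0.009,"z": 0.07,"wx": 0,"wy": 0,"wz": 0,"hand": 0.4},{"x": 0,"y": 0,"z": 0.13,"wx": 0,"wy": 0,"wz": 0,"hand": 0.4},{"x": 0,"y": 0,"z": 0.13,"wx": 0,"wy": 0,"wz": 0,"hand": 0.4},{"x": 0,"y": 0,"z": 0.13,"wx": 0,"wy": 0,"wz": 0,"hand": 0.4},{"x": 0,"y": 0,"z": 0.06,"wx": 0,"wy": 0,"wz": 0,"hand": 0.4},{"x": 0,"y": 0,"z": 0,"wx": 0,"wy": 0,"wz": 0,"hand": 0.4},{"x": 0,"y": 0,"z": 0,"wx": 0,"wy": 0,"wz": 0,"hand": 0},{"x": 0,"y": 0,"z": 0,"wx": 0,"wy": 0,"wz": 0,"hand": -0.4},{"x": 0,"y": 0,"z": 0,"wx": 0,"wy": 0,"wz": 0,"hand": -0.4},{"x": 0,"y": 0,"z": 0,"wx": 0,"wy": 0,"wz": 0,"hand": -0.4}]}}

```text
time: 16.23
tool_pos: [0.631, -0.0288, 0.1514]
tool_rot: [0.001, 0.65, 0.76, 0.001]
contact_force: [-0.2, -0.6, -0.7]
gripper_width: 0.299
grasp_force: 0.0
```

Call:
{"api": "send_rows", "payload": {"rows": [{"x": 0,"y": 0,"z": 0,"wx": 0,"wy": 0,"wz": 0,"hand": -1},{"x": 0,"y": 0,"z": 0,"wx": 0,"wy": 0,"wz": 0,"hand": -1},{"x": 0,"y": 0,"z": 0,"wx": 0,"wy": 0,"wz": 0,"hand": -1},{"x": 0,"y": 0,"z": 0,"wx": 0,"wy": 0,"wz": 0,"hand": -1},{"x": 0,"y": 0,"z": 0,"wx": 0,"wy": 0,"wz": 0,"hand": -1},{"x": 0,"y": 0,"z": 0,"wx": 0,"wy": 0,"wz": 0,"hand": -1},{"x": 0,"y": 0,"z": 0,"wx": 0,"wy": 0,"wz": 0,"hand": -1},{"x": 0,"y": 0,"z": 0,"wx": 0,"wy": 0,"wz": 0,"hand": -1},{"x": 0,"y": 0,"z": 0,"wx": 0,"wy": 0,"wz": 0,"hand": -1},{"x": 0,"y": 0,"z": 0,"wx": 0,"wy": 0,"wz": 0,"hand": -1}]}}

```text
time: 17.07
tool_pos: [0.6312, -0.0287, 0.1512]
tool_rot: [0.001, 0.65, 0.76, 0.001]
contact_force: [2.7, 0.9, 5.9]
gripper_width: 0.175
grasp_force: 60.5
```

```bash
python3 d.py .63 -.029 .175 98.9
```

```text
t 17.07 tcp [ 0.631 -0.029  0.151] head 98.87694125780328 q [-0.163  0.127  1.671  0.     1.341 -0.318]
F [2.717 0.927 5.931] w 0.17473341205333973 60.52751898765564
turn [ 0.004  0.001 -0.001] shift after turn [-0.001 -0.008 -0.159] before [-0.001 -0.008 -0.159]
```

Call:
{"api": "send_rows", "payload": {"rows": [{"x": 0,"y": 0,"z": -0.02,"wx": 0,"wy": 0,"wz": 0,"hand": -1},{"x": 0,"y": 0,"z": -0.03,"wx": 0,"wy": 0,"wz": 0,"hand": -1},{"x": 0,"y": 0,"z": -0.04,"wx": 0,"wy": 0,"wz": 0,"hand": -1},{"x": 0,"y": 0,"z": -0.04,"wx": 0,"wy": 0,"wz": 0,"hand": -1},{"x": 0,"y": 0,"z": -0.03,"wx": 0,"wy": 0,"wz": 0,"hand": -1},{"x": 0,"y": 0,"z": -0.01,"wx": 0,"wy": 0,"wz": 0,"hand": -1},{"x": 0,"y": 0,"z": 0,"wx": 0,"wy": 0,"wz": 0,"hand": -1},{"x": 0,"y": 0,"z": 0,"wx": 0,"wy": 0,"wz": 0,"hand": -1},{"x": 0,"y": 0,"z": 0,"wx": 0,"wy": 0,"wz": 0,"hand": -1},{"x": 0,"y": 0,"z": 0,"wx": 0,"wy": 0,"wz": 0,"hand": -1}]}}

```text
time: 17.9
tool_pos: [0.6311, -0.0287, 0.1729]
tool_rot: [0.001, 0.65, 0.76, 0.001]
contact_force: [10.1, -0.0, -8.8]
gripper_width: 0.172
grasp_force: 58.9
```

```bash
python3 d.py .631 -.0287 .1772 98.9
```

```text
t 17.9 tcp [ 0.631 -0.029  0.173] head 98.86224442153556 q [-0.163  0.108  1.654  0.     1.378 -0.318]
F [10.091 -0.014 -8.793] w 0.17243419490000528 58.94956290721893
turn [ 0.003  0.    -0.001] shift after turn [ 0.    -0.    -0.029] before [ 0.    -0.    -0.029]
```

Call:
{"api": "send_rows", "payload": {"rows": [{"x": 0,"y": 0.006,"z": -0.01,"wx": 0,"wy": 0,"wz": 0,"hand": -1},{"x": 0,"y": 0,"z": -0.01,"wx": 0,"wy": 0,"wz": 0,"hand": -1},{"x": 0,"y": 0,"z": -0.008,"wx": 0,"wy": 0,"wz": 0,"hand": -1},{"x": 0,"y": 0,"z": 0,"wx": 0,"wy": 0,"wz": 0,"hand": -1},{"x": 0,"y": 0,"z": 0,"wx": 0,"wy": 0,"wz": 0,"hand": -1},{"x": 0,"y": 0,"z": 0,"wx": 0,"wy": 0,"wz": 0,"hand": -1},{"x": 0,"y": 0,"z": 0,"wx": 0,"wy": 0,"wz": 0,"hand": -1},{"x": 0,"y": 0,"z": 0,"wx": 0,"wy": 0,"wz": 0,"hand": -1},{"x": 0,"y": 0,"z": 0,"wx": 0,"wy": 0,"wz": 0,"hand": -1},{"x": 0,"y": 0,"z": 0,"wx": 0,"wy": 0,"wz": 0,"hand": -1}]}}

```text
time: 18.73
tool_pos: [0.6311, -0.0287, 0.1761]
tool_rot: [0.0, 0.65, 0.76, -0.0]
contact_force: [8.4, 0.1, -9.1]
gripper_width: 0.176
grasp_force: 58.8
```

```bash
python3 d.py .631 -.0287 .1772 98.9;  python3 - <<'E'
from h import *
w=grab_frame("wrist");s=grab_frame("scene")
cv2.imwrite("pics/w5.png",w)
a=cv2.resize(w[120:360,160:500],(510,360)); b=cv2.resize(s[170:270,250:345],(285,300),interpolation=cv2.INTER_CUBIC)
o=np.zeros((360,795,3),np.uint8);o[:,:510]=a;o[:300,510:]=b;cv2.imwrite("pics/m5.png",o)
E
```

```text
t 18.73 tcp [ 0.631 -0.029  0.176] head 98.86237539011626 q [-0.163  0.107  1.649 -0.     1.386 -0.318]
F [ 8.438  0.1   -9.104] w 0.17647880957026674 58.81593704223633
turn [ 0.     0.    -0.001] shift after turn [-0.    -0.001 -0.007] before [-0.    -0.001 -0.007]
```

View pics/m5.png

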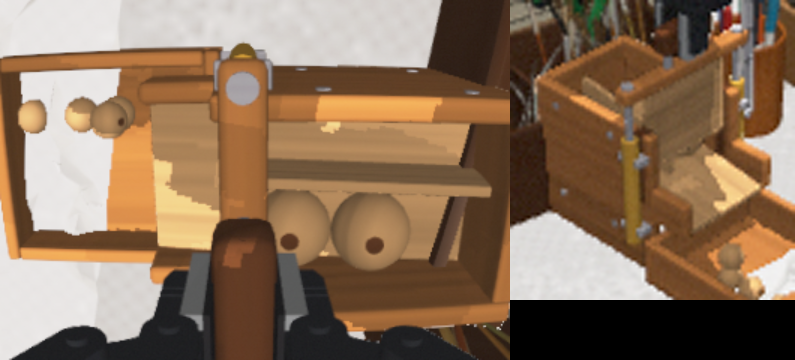

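The small-bead lane is empty. The beads are in the tray at crop (32,116), (80,114) and a pair at (110,118), and both large beads are still behind the gate at (297,228) and (371,230). I've now viewed all ten pictures, so I'll check the lift and slip from pixel values.

```bash
python3 - <<'E'
from h import *
a=cv2.imread("pics/w4.png");b=cv2.imread("pics/w5.png")
# bar end: orange->dark step, mean red over the bar's middle columns
ra=a[200:240,322:332,2].mean(1);rb=b[245:290,316:330,2].mean(1)
print("w4",dict(zip(range(200,240,2),ra[::2].astype(int))));print("w5",dict(zip(range(245,290,2),rb[::2].astype(int))))
c=calibration("wrist");K,R,t=c["camera_matrix"],c["R"],c["t"]
def pw(X):
    p=R@X+t;r=np.hypot(p[0],p[1]);th=np.arctan2(r,p[2]);return K[:2,2]+K[0,0]*th*p[:2]/r
h=np.radians(8.9);y=.0245
for dz in(0.,.018,.022,.024,.026,.028):
    P=np.array([.6313-y*np.sin(h),-.0275+y*np.cos(h),.176+dz])
    print(dz,pw(P).round(1), pw(P-[0,0,.02]).round(1))
E
```

```text
w4 {200: np.int64(164), 202: np.int64(164), 204: np.int64(164), 206: np.int64(165), 208: np.int64(164), 210: np.int64(165), 212: np.int64(165), 214: np.int64(164), 216: np.int64(164), 218: np.int64(71), 220: np.int64(55), 222: np.int64(62), 224: np.int64(78), 226: np.int64(90), 228: np.int64(94), 230: np.int64(96), 232: np.int64(107), 234: np.int64(108), 236: np.int64(107), 238: np.int64(108)}
w5 {245: np.int64(165), 247: np.int64(165), 249: np.int64(165), 251: np.int64(165), 253: np.int64(167), 255: np.int64(173), 257: np.int64(173), 259: np.int64(164), 261: np.int64(164), 263: np.int64(164), 265: np.int64(114), 267: np.int64(55), 269: np.int64(55), 271: np.int64(55), 273: np.int64(58), 275: np.int64(63), 277: np.int64(68), 279: np.int64(87), 281: np.int64(107), 283: np.int64(128), 285: np.int64(134), 287: np.int64(130), 289: np.int64(114)}
0.0 [322.8 252.1] [322.7 238. ]
0.018 [322.9 268.1] [322.8 250.5]
0.022 [322.9 272.3] [322.8 253.7]
0.024 [322.9 274.4] [322.8 255.3]
0.026 [322.9 276.6] [322.8 257. ]
0.028 [322.9 278.9] [322.8 258.7]
```

```bash
python3 - <<'E'
from h import *
from scipy.optimize import brentq
c5=calibration("wrist")
c4=dict(c5,R=np.array([[0.9880561165271604,0.15409438290254585,-0.00017818853113832966],[0.14763023898802638,-0.9462752235949229,0.2876951750494246],[0.04416359507113597,-0.28428528341837267,-0.9577220131656842]]),t=np.array([-0.6169207370609544,-0.15735784937894043,0.3386419063103433]))
def row(c,y,z,h=np.radians(8.9)):
    K=c["camera_matrix"];p=c["R"]@np.array([.6305-y*np.sin(h),-.0287+y*np.cos(h),z])+c["t"];r=np.hypot(p[0],p[1]);return K[1,2]+K[0,0]*np.arctan2(r,p[2])*p[1]/r
for z,r4,r5 in((.157,217.3,265.3),(.156,217.3,265.3),(.174,224,280),(.1755,225,281)):
    y=brentq(lambda y:row(c4,y,z)-r4,-.05,.08)
    print(z,"end y",y,"lift",brentq(lambda l:row(c5,y,z+l)-r5,0,.06))
E
```

```text
0.157 end y 0.02233394546637563 lift 0.025563328948444423
0.156 end y 0.02209910230402426 lift 0.025939258383107046
0.174 end y 0.022591450109262973 lift 0.023877742884254708
0.1755 end y 0.022416358108710774 lift 0.022861869657456412
```

Call:
{"api": "send_rows", "payload": {"rows": [{"x": 0,"y": 0,"z": -0.004,"wx": 0,"wy": 0,"wz": 0,"hand": -1},{"x": 0,"y": 0,"z": -0.004,"wx": 0,"wy": 0,"wz": 0,"hand": -1},{"x": 0,"y": 0,"z": 0,"wx": 0,"wy": 0,"wz": 0,"hand": -1},{"x": 0,"y": 0,"z": 0,"wx": 0,"wy": 0,"wz": 0,"hand": -1},{"x": 0,"y": 0,"z": 0,"wx": 0,"wy": 0,"wz": 0,"hand": -1},{"x": 0,"y": 0,"z": 0,"wx": 0,"wy": 0,"wz": 0,"hand": -1},{"x": 0,"y": 0,"z": 0,"wx": 0,"wy": 0,"wz": 0,"hand": -1},{"x": 0,"y": 0,"z": 0,"wx": 0,"wy": 0,"wz": 0,"hand": -1},{"x": 0,"y": 0,"z": 0,"wx": 0,"wy": 0,"wz": 0,"hand": -1},{"x": 0,"y": 0,"z": 0,"wx": 0,"wy": 0,"wz": 0,"hand": -1}]}}

```text
time: 19.67
tool_pos: [0.6311, -0.0287, 0.1772]
tool_rot: [0.0, 0.65, 0.76, -0.0]
contact_force: [9.2, -0.5, -9.8]
gripper_width: 0.177
grasp_force: 58.8
```

Call:
{"api": "send_rows", "payload": {"rows": [{"x": 0,"y": 0,"z": 0,"wx": 0,"wy": 0,"wz": 0,"hand": -1},{"x": 0,"y": 0,"z": 0,"wx": 0,"wy": 0,"wz": 0,"hand": -1},{"x": 0,"y": 0,"z": 0,"wx": 0,"wy": 0,"wz": 0,"hand": -1},{"x": 0,"y": 0,"z": 0,"wx": 0,"wy": 0,"wz": 0,"hand": -1},{"x": 0,"y": 0,"z": 0,"wx": 0,"wy": 0,"wz": 0,"hand": -1},{"x": 0,"y": 0,"z": 0,"wx": 0,"wy": 0,"wz": 0,"hand": -1},{"x": 0,"y": 0,"z": 0,"wx": 0,"wy": 0,"wz": 0,"hand": -1},{"x": 0,"y": 0,"z": 0,"wx": 0,"wy": 0,"wz": 0,"hand": -1},{"x": 0,"y": 0,"z": 0,"wx": 0,"wy": 0,"wz": 0,"hand": -1},{"x": 0,"y": 0,"z": 0,"wx": 0,"wy": 0,"wz": 0,"hand": -1}]}}

```text
time: 20.5
tool_pos: [0.6311, -0.0287, 0.1772]
tool_rot: [0.0, 0.65, 0.76, -0.0]
contact_force: [9.6, -1.2, -9.5]
gripper_width: 0.171
grasp_force: 58.8
```

```bash
python3 d.py .631 -.0287 .1772 98.9; python3 - <<'E'
from h import *
w=grab_frame("wrist");b=w[255:290,316:330,2].mean(1).astype(int);print(dict(zip(range(255,290,1),b.tolist())))
# bead check: circles in the tray part (crop x 0..150 of m5 -> w 160..265, rows 155..290)
g=cv2.GaussianBlur(cv2.resize(cv2.cvtColor(w[155:290,160:262],cv2.COLOR_BGR2GRAY),None,fx=3,fy=3),(5,5),0)
print(cv2.HoughCircles(g,cv2.HOUGH_GRADIENT,1,15,param1=80,param2=18,minRadius=22,maxRadius=38))
E
```

```text
t 20.5 tcp [ 0.631 -0.029  0.177] head 98.86179054176387 q [-0.163  0.106  1.648 -0.     1.387 -0.318]
F [ 9.576 -1.207 -9.517] w 0.17147397001430498 58.7512868642807
turn [-0.     0.    -0.001] shift after turn [ 0. -0.  0.] before [ 0. -0.  0.]
{255: 173, 256: 173, 257: 172, 258: 166, 259: 164, 260: 164, 261: 164, 262: 164, 263: 164, 264: 154, 265: 114, 266: 55, 267: 55, 268: 55, 269: 54, 270: 54, 271: 55, 272: 55, 273: 57, 274: 60, 275: 62, 276: 64, 277: 67, 278: 75, 279: 85, 280: 93, 281: 107, 282: 117, 283: 125, 284: 129, 285: 130, 286: 127, 287: 126, 288: 122, 289: 110}
[[[165.5 123.5  34.9]
  [ 58.5 131.5  36.3]]]
```

```bash
python3 -c "
from plant import job_done; print(job_done())"
```

```text
the job is handed in; nothing more can be done
None
```

I handed the job in at 20.5 s: the tray is square against the side boards, and the arm is still gripping the gate at about 26 mm lift (half travel). In the last picture viewed the small-bead lane was empty and both large beads were behind the gate. The four small beads showed in the tray, two of them overlapping, and a final automatic bead count was inconclusive. The arm never came near the tape, mug or cactus, but I did not re-measure them.

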